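Clear and zero the dial scale at the stone counter

TASK

The flat sorting paddle was left on the scale's pan: take it off and slide its blade into the slot of the wooden holder until it is fully home against the back. Then turn the knob on the scale's sloping dial back anticlockwise until its pointer is at the zero stop, so the empty scale is ready for the next weighing. Do not push or knock over the display stones around them.

Things in the scene. Friction and masses are not known exactly. Their poses are not given: they have to be found in the camera images.
- scale: Grey bench scale, fixed, foot 310 x 220 mm. Origin: on the table under its middle; x points from pan to dial, z up. Front: flat steel pan 160 x 210 mm, no rim, centre (-75, 0), top 75 mm high. Behind: console with a flat face 190 mm wide, its normal leaning 30 deg from vertical towards -x, dial centre on it at (85, 0, 130) mm; face lower edge 92 mm high at x = 20, upper edge 168 mm at x = 150.
- knob_grip (a point): On the axis of the black pointer knob, in its bar grip, 33 mm out from the dial face. z: knob axis, out of the face; x: along the bar towards the pointer, turns with the knob. Bar: 44 mm along x, 12 mm thick along y, 9 to 42 mm out from the face, on a 46 mm disc (3 to 9 mm out). Flat pointer 5 mm over the face reaches 53 mm from the axis; stop pin 8 mm high, 48 mm from the axis.
- peak_knob (a joint): Turn of the knob in rad: 0 = at the zero stop, pointer straight up the slope (scale's +x); grows clockwise as seen from in front of the dial, up to 2.5. Stiff enough to stay where it is left (0.06 N m).
- paddle: Sorting paddle, loose, 0.26 kg, lying flat on the pan: steel blade 110 (x) x 88 (y) x 4 mm thick, with a wooden handle block standing on its rear half. Origin: centre of the blade's underside; z up, x points to the front edge (the one that goes into the slot), 55 mm from the origin.
- paddle_handle (a point): Point in the paddle's handle, at (-30, 0, 23) mm of the paddle. Handle block: 46 mm long along x, 18 mm thick along y, from 4 to 34 mm above the blade's underside. Axes as the paddle's.
- holder: Wooden holder, fixed, 130 (x) x 120 (y) mm, 52 mm high. Origin: centre of its underside; z up, the slot is entered in +x. Front half: open ledge 30 mm high, x = -65 to 5 mm; behind it the slot, level with the ledge, under a 12 mm roof. With the paddle fully home its origin is at (0, 0, 30) mm of the holder and its handle stands over the ledge, 12 mm clear of the roof.
- slot_mouth (a point): Centre of the slot's opening, at (5, 0, 35) mm of the holder, axes as the holder's. Slot: 98 mm wide (y), 10 mm high (30 to 40 mm above the table), 50 mm deep along +x to its back wall.
- point_holder: Bystander, loose on the table: pale six-sided crystal point, 38 mm wide, 100 mm tall. Origin: centre of its underside, z up.
- orb_holder: Bystander, loose on the table: brown stone ball, 44 mm diameter, on a small white foot, 52 mm tall. Origin: centre of its underside, z up.
- orb_scale: Bystander, loose on the table: green stone ball, 52 mm diameter, on a small white foot, 60 mm tall. Origin: centre of its underside, z up.
- point_mid: Bystander, loose on the table: purple six-sided crystal point, 36 mm wide, 85 mm tall. Origin: centre of its underside, z up.
- orb_mid: Bystander, loose on the table: grey stone ball, 46 mm diameter, on a small white foot, 54 mm tall. Origin: centre of its underside, z up.
Mind the look-alikes: they are no part of the job. Of the things like the paddle, leave any that is pink; of the rest the smaller one is meant.

How it is judged (in metres and radians):
On the way, in this order (a step that is already met when the one before it is completed fails the run):
1. The paddle's blade is fully home in the holder's slot, at rest (x of paddle in the frame of holder between -0.005 and 0.004 m and y of paddle in the frame of holder between -0.009 and 0.009 m and z of paddle in the frame of holder between 0.026 and 0.037 m and angle between the z axis of paddle and the z axis of holder, either way round below 0.1 rad and linear speed of paddle below 0.05 m/s), for 0.2 s.
2. With the paddle put away, the knob's pointer has been turned back to its zero stop (value of joint peak_knob below 0.06 rad), for 0.2 s.
At the end, for the whole second after the job is handed in: The paddle lies released and at rest, flat in the holder's slot, its front edge within 5 mm of the back wall and within 9 mm of the slot's centre line, and the knob is within 0.06 rad of its zero stop (x of paddle in the frame of holder between -0.005 and 0.004 m and y of paddle in the frame of holder between -0.009 and 0.009 m and z of paddle in the frame of holder between 0.026 and 0.037 m and angle between the z axis of paddle and the z axis of holder, either way round below 0.1 rad and linear speed of paddle below 0.02 m/s and value of joint peak_knob below 0.06 rad); the robot touches nothing.
It fails at once if A display stone is pushed more than 30 mm or knocked over (distance of any of point_holder, orb_holder, orb_scale, point_mid, orb_mid from where it was at the start of the episode above 0.03 m or angle between any of point_holder, orb_holder, orb_scale, point_mid, orb_mid's own z axis and vertical above 0.5 rad).
It also fails if it takes over 72 s, if anything falls off the work surface, if the arm or the gripper's body presses on something with over 40 N, if the wrist force passes 120 N, or if a joint passes its speed limit or range.

ROBOT

A 6-joint arm with a two-finger parallel gripper is mounted at the origin on the work surface. World frame = base frame: x ahead of the robot, y to its left, z up, the work surface at z = 0. Lengths are in mm, angles in rad, forces in N, time in s.
With the tool pointing down it reaches from about 375 to 825 mm from the base axis. Payload 5.5 kg.
Tool frame: the origin (TCP) lies at the very end of the fingers, on their centre line; the grasp point (between the pads) lies 19 mm behind it (env.tcp_to_grasp is the distance from the TCP to the grasp point, in mm); z points along the fingers, y is the line along which they close (so a half turn about z gives the same grasp; the last joint's range is limited). The gripper opens to 85 mm and grips with 20 to 120 N. Pads are 22 mm wide; open, the fingers measure 114 mm over their backs; the gripper's body (76 mm by 85 mm) begins 54 mm behind the grasp point. The pads swing forward as they close: fully open they stand 13 mm farther back than shut.
Start: joints at [0, 0.314, -0.047, 1.21, 0, 1.571], TCP at [599.996, -0, 231.299] pointing down, gripper open.
Joint ranges: [-2.67, 2.67], [-0.69, 1.73], [-1.03, 1.25], [-2.08, 2.16], [-1.42, 1.45], [-3.14, 3.14]. Speed limits (rad/s): [2.39, 2.39, 3.01, 3.14, 3.14, 3.14].

INTERFACE

Orientations are given as a rotation vector (axis times angle).
In Python, from station import env gives the robot as it stands. The module is installed in compiled form; this text tells all that it offers.
- The arm moves only by the shell command python3 -m pendant 'ROWS' [FORCE]. ROWS is a JSON object of lists of equal length, an entry for each row: "xyz": the shift along the tool's x, y, z in cm, a list of three; "roll": the turn about the tool's z in rad; "jaw": the closure, from 0 (fully open) to 1 (shut). In form: {"xyz": [[dx, dy, dz], ...], "roll": [roll, ...], "jaw": [jaw, ...]}. A call has 1 to 20 rows; each row shifts and turns the commanded pose from where the row before left it, along the tool's axes as they then stand; what a row does not reach is not made up. A row lasts 1/12 s, in which the tool goes at most 41.7 mm and 7.16 degrees, less where a joint would pass 70% of its speed; a pose out of reach is approached as far as the arm can. A call with a gripper value outside its range is refused whole. The fingers move at their own pace and stop on an object; FORCE is the grip in N (left out, the last holds). Time passes only in rows, so rows that do not move let the fingers close. It gives the time, the measured TCP pose, the force, the opening and the grip force at its end, in the units of the state.
- env.get_state(): the state, without advancing time (a new reading comes with each control period).
- env.camera(name): name is "scene" or "side" or "wrist"; returns a dict with "pixels" (420x560x3 uint8, red, green, blue), "fx", "fy", "cx", "cy" (pixels), "dist" ([k1, k2, p1, p2, k3] as OpenCV has them; the pictures are not rectified), "R" (3x3) and "t" (3): a world point X has camera coordinates R X + t; the wrist camera has in their place "tool_from_camera" (4x4, takes a point from camera to tool coordinates, whose origin is the TCP and whose axes are the flange's). Camera axes: x right, y down, z forward; pixel columns grow to the right and rows downward; lengths in mm; the calibration is good to about 2 mm. A picture is of the moment at which its call begins: read the wrist's pose just before it. There is no depth.
- env.close_job(): hands the job in; it is judged then, once.
The state is a dict: "clock": time; "q": joint angles; "qd": joint speeds; "joint_torque": joint torques, N m; "ee_pos": TCP position; "ee_rot": TCP orientation; "contact_force": force on the tool from outside, world axes, zero at the start; "wrist_torque": the same for the moment, N m; "finger_gap": opening from 0.0 (shut) to 1.0 (fully open); "finger_force": force on a finger pad.
Only numpy, scipy, OpenCV 4.12 (cv2) and the standard library are available. Lean on these libraries where they do the work, as an engineer would, in place of code of your own. Each camera call takes 0.05 s, during which the arm holds its last target. There are 200 camera calls.

## Working session

There is one attempt and no reset: what is moved stays moved. The work goes in short steps, Python scripts to look and compute and a shell command to move; the robot and the scene stay as the last step left them, time stands still between calls to the robot, and variables do not carry over. Pictures are saved under pics/ and viewed, at most 10 in all, crops included, and the job is handed in when it is done.

```bash
mkdir -p pics; python3 - <<'E'
from station import env
import cv2,numpy as np
s=env.get_state();print(s)
for n in ["scene","side","wrist"]:
    c=env.camera(n);cv2.imwrite(f"pics/{n}0.png",c["pixels"][:,:,::-1])
    print(n,{k:np.round(v,3).tolist() for k,v in c.items() if k!="pixels"})
E
```

```text
{'clock': 0.0, 'q': array([ 1.22890263e-05,  3.14201095e-01, -4.80920144e-02,  1.21022934e+00,
       -2.22165751e-05,  1.57082769e+00]), 'qd': array([ 1.91794624e-04, -9.61393586e-05, -2.37090850e-04,  1.61380553e-03,
       -7.98009114e-04,  1.90585558e-03]), 'joint_torque': array([ 1.69644722e-03, -5.39594257e+01,  3.39749372e+01,  1.94567809e-02,
        9.49871333e-05,  6.01428906e-05]), 'ee_pos': array([5.99401059e+02, 1.45906343e-05, 2.30443864e+02]), 'ee_rot': array([-2.22061027e+00, -2.22056795e+00,  1.94120873e-03]), 'contact_force': array([-0.23082467,  0.367668  ,  0.04939941]), 'wrist_torque': array([ 0.01666647, -0.01055702,  0.05281381]), 'finger_force': 0.0, 'finger_gap': 1.0029423458461317}
scene {'fx': 423.636, 'fy': 423.636, 'cx': 282.581, 'cy': 210.365, 'dist': [-0.051, 0.0, 0.0, 0.0, 0.0], 'R': [[0.265, 0.964, -0.002], [0.699, -0.194, -0.688], [-0.664, 0.181, -0.726]], 't': [-139.677, -208.111, 1408.539]}
side {'fx': 389.035, 'fy': 389.035, 'cx': 283.479, 'cy': 215.622, 'dist': [0.01, 0.0, 0.0, 0.0, 0.0], 'R': [[-0.941, -0.338, 0.015], [-0.202, 0.526, -0.826], [0.271, -0.78, -0.564]], 't': [415.844, 192.856, 892.721]}
wrist {'fx': 369.27, 'fy': 369.27, 'cx': 283.233, 'cy': 207.1, 'dist': [-0.078, 0.0, 0.0, 0.0, 0.0], 'tool_from_camera': [[0.001, -0.959, -0.282, 71.911], [1.0, 0.001, -0.0, -0.086], [0.001, -0.282, 0.959, -143.641], [0.0, 0.0, 0.0, 1.0]]}
```

View pics/scene0.png

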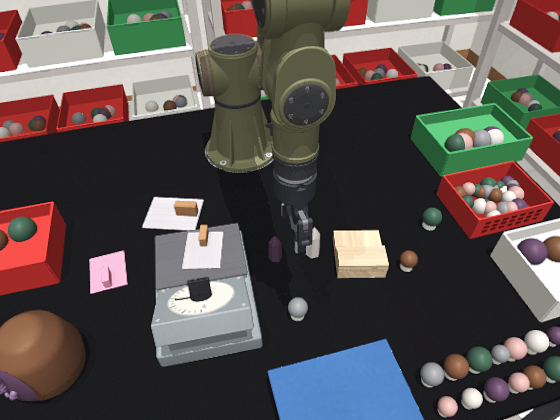

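View pics/side0.png

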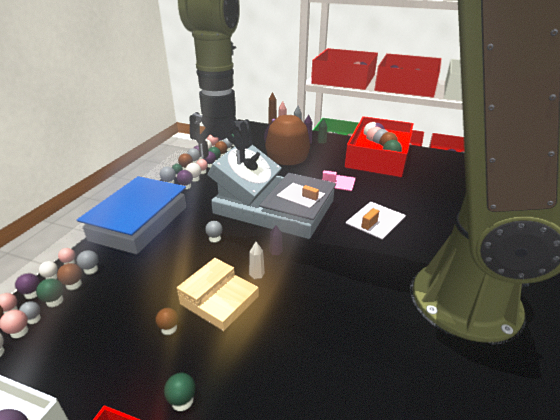

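Scene picture: a paddle on the pan at (203,248), a larger-looking one on the table at (172,212), a pink one at (108,272). The holder is at (360,254), the crystals at (275,248) and (313,242), the orbs at (298,308), (409,260) and (432,216). The side view agrees: pan paddle at (303,193), table paddle at (375,219), pink at (338,180). The one meant should be the one on the pan: it is not pink, it is the smaller one, and it lies on the pan. I'll confirm with an enlarged crop.

```bash
cat > h.py <<'E'
import cv2,numpy as np
from station import env
from scipy.spatial.transform import Rotation as Ro
def pose(s):
    T=np.eye(4);T[:3,:3]=Ro.from_rotvec(s["ee_rot"]).as_matrix();T[:3,3]=s["ee_pos"];return T
def shot(n):
    s=env.get_state();c=env.camera(n)
    if n=="wrist":
        W=pose(s)@c["tool_from_camera"];c["C"]=W[:3,3];c["Rw"]=W[:3,:3]
    else:
        c["Rw"]=c["R"].T;c["C"]=-c["R"].T@c["t"]
    c["K"]=np.array([[c["fx"],0,c["cx"]],[0,c["fy"],c["cy"]],[0,0,1.]])
    return c
def rays(c,p):
    u=cv2.undistortPoints(np.array(p,float).reshape(-1,1,2),c["K"],np.array(c["dist"],float)).reshape(-1,2)
    return np.c_[u,np.ones(len(u))]@c["Rw"].T
def onz(c,p,z):
    d=rays(c,p);return c["C"]+d*((z-c["C"][2])/d[:,2])[:,None]
def proj(c,X):
    R=c["Rw"].T;return cv2.projectPoints(np.array(X,float).reshape(-1,1,3),cv2.Rodrigues(R)[0],-R@c["C"],c["K"],np.array(c["dist"],float))[0].reshape(-1,2)
def tri(c1,p1,c2,p2):
    d=[rays(c1,[p1])[0],rays(c2,[p2])[0]];A=np.zeros((3,3));b=np.zeros(3)
    for C,v in zip([c1["C"],c2["C"]],d):
        v=v/np.linalg.norm(v);P=np.eye(3)-np.outer(v,v);A+=P;b+=P@C
    return np.linalg.solve(A,b)
E
python3 - <<'E'
import cv2
a=cv2.imread("pics/scene0.png")[190:365,140:425];b=cv2.resize(a,None,fx=2.8,fy=2.8,interpolation=cv2.INTER_CUBIC);cv2.imwrite("pics/c1.png",b)
E
```

```text
(no output)
```

View pics/c1.png

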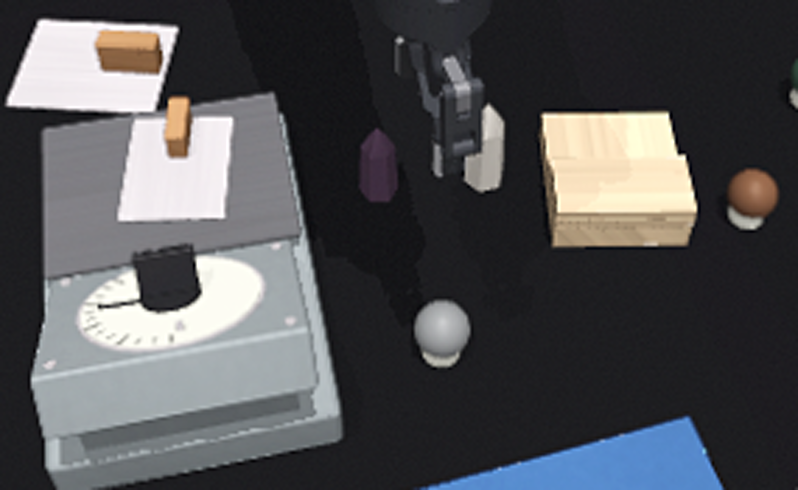

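The crop confirms it. The pan paddle, (203,248) in the full picture, is white and smaller than the white one at (172,212). Its handle is on the robot side, so its front faces +x. The knob pointer points to image left, about 1.5 rad clockwise. Next, rough positions.

```bash
python3 - <<'E'
from h import *
np.set_printoptions(precision=1,suppress=True)
c=shot("scene");f=lambda L:[(140+x/2.8,190+y/2.8) for x,y in L]
print("blade",onz(c,f([(134,115),(233,117),(225,219),(119,217)]),79))
print("pan",onz(c,f([(42,129),(273,94),(300,238),(46,277)]),75))
print("tablepaddle",onz(c,f([(38,20),(178,27),(157,111),(7,105)]),4))
print("ledge TL TR",onz(c,f([(541,113),(668,112)]),30),"roof front-right/left bottom edge",onz(c,f([(551,215),(695,209),(687,154)]),52))
print("bystanders foot: purple,pale,grey,brown,green",onz(c,f([(379,197),(484,188),(441,361),(746,224)])+[(432,227)],3))
print("knob top",onz(c,f([(165,250)]),165))
E
```

```text
blade [[ 391.4 -207.7   79. ]
 [ 417.3 -122.8   79. ]
 [ 525.  -148.4   79. ]
 [ 499.8 -232.9   79. ]]
pan [[ 382.4 -289.1   75. ]
 [ 396.3  -82.8   75. ]
 [ 557.1  -92.3   75. ]
 [ 540.4 -296.4   75. ]]
tablepaddle [[ 163.9 -294.9    4. ]
 [ 214.1 -153.5    4. ]
 [ 324.2 -189.8    4. ]
 [ 276.9 -332.     4. ]]
ledge TL TR [[447.3 160.7  30. ]
 [478.4 277.1  30. ]] roof front-right/left bottom edge [[575.2 121.1  52. ]
 [602.7 242.6  52. ]
 [545.2 261.6  52. ]]
bystanders foot: purple,pale,grey,brown,green [[481.9  -6.9   3. ]
 [497.8  88.9   3. ]
 [657.1  -0.4   3. ]
 [600.  303.9   3. ]
 [487.9 438.4   3. ]]
knob top [[ 604.3 -196.1  165. ]]
```

```bash
python3 -m pendant '{"xyz":[[-2.8,-2.7,0],[-2.8,-2.7,0],[-2.8,-2.7,0],[-2.8,-2.7,0],[-2.8,-2.7,0],[-2.8,-2.7,0],[0,0,0],[0,0,0],[0,0,0],[0,0,0],[0,0,0],[0,0,0],[0,0,0],[0,0,0],[0,0,0],[0,0,0],[0,0,0],[0,0,0],[0,0,0]],"roll":[0,0,0,0,0,0,-0.122,-0.122,-0.122,-0.122,-0.122,-0.122,-0.122,-0.122,-0.122,-0.122,-0.12,0,0],"jaw":[0,0,0,0,0,0,0,0,0,0,0,0,0,0,0,0,0,0,0]}'
python3 - <<'E'
from h import *
c=shot("wrist");cv2.imwrite("pics/w1.png",c["pixels"][:,:,::-1])
import pickle;pickle.dump(c,open("w1.pkl","wb"));print(env.get_state()["q"])
E
```

```text
clock: 1.78
ee_pos: [437.9, -168.0, 231.2]
ee_rot: [-0.367, -3.12, -0.0]
contact_force: [-1.6, 0.9, -0.8]
finger_gap: 0.996
finger_force: 0.0
[-3.66263097e-01  6.77507646e-02 -3.48473810e-01  1.15469449e+00
 -3.08985625e-05 -1.32173201e-01]
```

View pics/w1.png

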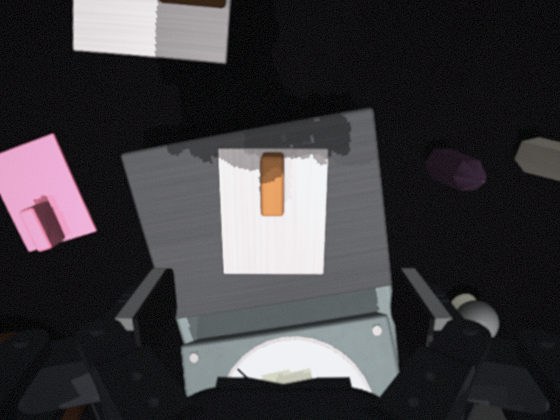

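Wrist view: the white blade runs from about (219,150) to (323,273) with the orange handle at (272,184). It is nearly aligned with the fingers. The dial is at the bottom and the purple and pale stones are on the right.

```bash
python3 - <<'E'
from h import *
import pickle
np.set_printoptions(precision=2,suppress=True)
c=pickle.load(open("w1.pkl","rb"));a=c["pixels"]
h=cv2.cvtColor(a,cv2.COLOR_RGB2HSV)
def rect(m,z,box):
    mm=np.zeros_like(m);x0,y0,x1,y1=box;mm[y0:y1,x0:x1]=m[y0:y1,x0:x1]
    C=max(cv2.findContours(mm.astype(np.uint8),0,2)[0],key=cv2.contourArea)
    P=onz(c,cv2.convexHull(C).reshape(-1,2),z)[:,:2].astype(np.float32)
    return cv2.minAreaRect(P)
blade=rect((h[...,1]<50)&(h[...,2]>150),79,(195,138,345,282));print("blade",blade)
hd=rect((h[...,1]>90)&(h[...,2]>80)&(h[...,0]<25),109,(240,140,300,225));print("handle@109",hd)
E
```

```text
blade ((456.8324279785156, -181.3531494140625), (88.8007583618164, 109.81378936767578), 76.26914978027344)
handle@109 ((425.9327697753906, -173.5312957763672), (16.137611389160156, 45.54315185546875), 75.6944351196289)
```

```bash
python3 -m pendant '{"xyz":[[0.85,-0.84,0],[0,0,2.5],[0,0,2.5],[0,0,2.5],[0,0,2.5],[0,0,2.4],[0,0,1.2],[0,0,1.2],[0,0,0],[0,0,0],[0,0,0],[0,0,0],[0,0,0],[0,0,0],[0,0,0],[0,0,0],[0,0,0],[0,0,0]],"roll":[0,0,0,0,0,0,0,0,0,0,0,0,0,0,0,0,0,0],"jaw":[0,0,0,0,0,0,0,0,0,0,1,1,1,1,1,1,1,1]}' 60
```

```text
clock: 3.33
ee_pos: [428.2, -174.5, 83.8]
ee_rot: [0.362, 3.12, -0.001]
contact_force: [-0.5, 0.8, 6.5]
finger_gap: 0.199
finger_force: 60.3
```

```bash
python3 -m pendant '{"xyz":[[0,0,-2],[0,0,-3.5],[0,0,-3.5],[0,0,-3],[0,2.5,0],[-0.1,3,0],[-0.1,3,0],[-0.1,3,0],[-0.1,3,0],[-0.1,3,0],[-0.1,3,0],[-0.1,2.1,0],[0,1,0],[0,0,0],[0,0,0],[0,0,0]],"roll":[0,0,0,0,0,0,0,0,0,0,0,0,0,0,0,0],"jaw":[1,1,1,1,1,1,1,1,1,1,1,1,1,1,1,1]}'
python3 - <<'E'
from h import *
c=shot("wrist");cv2.imwrite("pics/w2.png",c["pixels"][:,:,::-1])
import pickle;pickle.dump(c,open("w2.pkl","wb"));print(env.get_state()["q"])
E
```

```text
clock: 4.67
ee_pos: [487.9, 53.1, 202.9]
ee_rot: [-0.363, -3.119, 0.001]
contact_force: [-0.0, 0.2, -2.9]
finger_gap: 0.198
finger_force: 59.3
[ 1.08251860e-01  1.24419113e-01 -3.50791689e-01  1.09650305e+00
 -4.54129263e-04  3.40265128e-01]
```

View pics/w2.png

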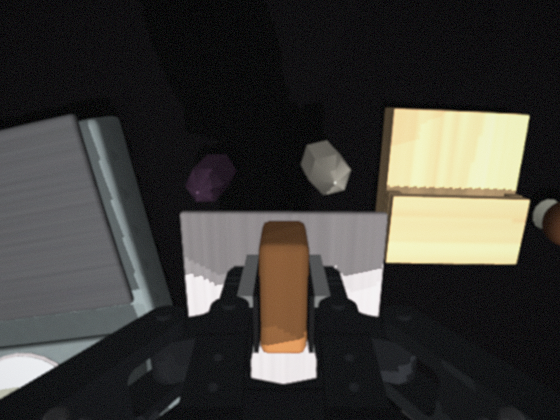

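Wrist view from the left of the holder: roof corners near (389,194), (527,198), (519,265) and (386,263). The ledge's rear corners are near (394,108) and (528,115). The carried blade's rear edge lies from (181,212) to (387,212).

```bash
python3 - <<'E'
from h import *
import pickle
np.set_printoptions(precision=1,suppress=True)
c=pickle.load(open("w2.pkl","rb"));a=c["pixels"]
h=cv2.cvtColor(a,cv2.COLOR_RGB2HSV)
for nm,z,(x0,y0,x1,y1) in [("ledge",30,(384,100,545,188)),("roof",52,(384,195,530,275))]:
    m=np.zeros(h.shape[:2],np.uint8);m[y0:y1,x0:x1]=((h[...,2]>150)&(h[...,1]>30))[y0:y1,x0:x1]
    C=max(cv2.findContours(m,0,2)[0],key=cv2.contourArea)
    r=cv2.minAreaRect(cv2.convexHull(C).astype(np.float32).reshape(-1,2)); 
    P=onz(c,cv2.convexHull(C).reshape(-1,2),z)[:,:2].astype(np.float32)
    R=cv2.minAreaRect(P);print(nm,R);print(cv2.boxPoints(R))
    print(cv2.approxPolyDP(C,6,True).reshape(-1,2).tolist())
print("roof manual",onz(c,[(389,194),(527,198),(519,265),(386,263)],52))
T=pose({"ee_rot":np.array([-0.363,-3.119,0.001]),"ee_pos":np.array([487.9,53.1,202.9])})
B=onz(c,[(181,212),(387,212)],202.9-8.3+4)
print("blade rear corners in tool",(B-T[:3,3])@T[:3,:3])
E
```

```text
ledge ((493.00335693359375, 207.96063232421875), (120.88434600830078, 67.94082641601562), 75.6284408569336)
[[445.1 157.8]
 [510.9 141. ]
 [540.9 258.1]
 [475.1 274.9]]
[[394, 109], [387, 187], [516, 187], [528, 115]]
roof ((557.2344360351562, 191.1668243408203), (120.80231475830078, 60.64628982543945), 75.42050170898438)
[[512.7 140.3]
 [571.4 125.1]
 [601.8 242. ]
 [543.1 257.3]]
[[393, 197], [387, 262], [516, 262], [529, 200]]
roof manual [[511.  137.6  52. ]
 [541.7 254.8  52. ]
 [603.8 245.1  52. ]
 [572.3 125.8  52. ]]
blade rear corners in tool [[ 26.2 -43.    4.4]
 [ 26.3  43.9   4.3]]
```

```bash
python3 -m pendant '{"xyz":[[0,0,0],[1.2,1.9,0],[1.6,2.5,0],[1.6,2.5,0],[1.6,2.5,0],[1.6,2.5,0],[1.6,2.5,0],[0.43,0.67,0],[0,0,2.5],[0,0,3.2],[0,0,3.2],[0,0,3.1],[0,0,1.5],[0,0,0.5],[0,0,0],[0,0,0],[0,0,0]],"roll":[0.021,0,0,0,0,0,0,0,0,0,0,0,0,0,0,0,0],"jaw":[1,1,1,1,1,1,1,1,1,1,1,1,1,1,1,1,1]}'
```

```text
clock: 6.13
ee_pos: [434.3, 224.2, 64.8]
ee_rot: [0.395, 3.114, 0.002]
contact_force: [0.2, -0.2, -2.8]
finger_gap: 0.196
finger_force: 59.5
```

```bash
python3 -m pendant '{"xyz":[[0,-0.16,0.8],[0,0,0.8],[0,0,0.68],[0,0,0],[0,0,0],[-0.4,0,0],[-0.6,0,0],[-0.6,0,0],[0,0,0],[0,0,0]],"roll":[0,0,0,0,0,0,0,0,0,0],"jaw":[1,1,1,1,1,1,1,1,1,1]}'
python3 - <<'E'
from h import *
c=shot("side");cv2.imwrite("pics/s2.png",cv2.resize(c["pixels"][200:340,120:320,::-1],None,fx=4,fy=4,interpolation=cv2.INTER_CUBIC))
E
```

```text
clock: 6.97
ee_pos: [448.7, 218.3, 40.7]
ee_rot: [0.395, 3.116, 0.001]
contact_force: [-0.5, -0.4, -2.7]
finger_gap: 0.198
finger_force: 59.6
```

View pics/s2.png

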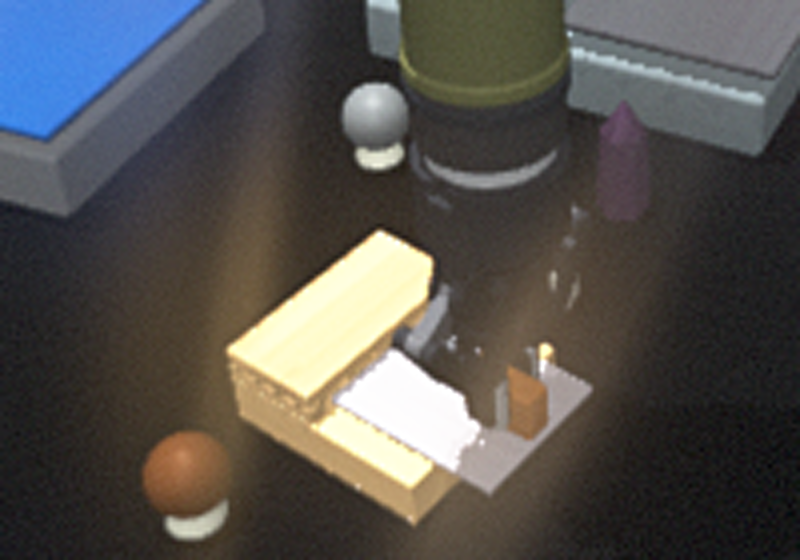

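The blade's front edge is at the slot mouth (crop 330,395), level and centred. Now push it in.

```bash
python3 -m pendant '{"xyz":[[-0.6,0.05,0],[-0.6,0,0],[-0.6,0,0],[-0.6,0,0],[-0.6,0,0],[-0.6,0,0],[-0.5,0,0],[-0.4,0,0],[0,0,0],[0,0,0]],"roll":[0,0,0,0,0,0,0,0,0,0],"jaw":[1,1,1,1,1,1,1,1,1,1]}'
```

```text
clock: 7.85
ee_pos: [491.7, 207.5, 40.4]
ee_rot: [-0.395, -3.116, 0.0]
contact_force: [-0.7, -1.6, -2.4]
finger_gap: 0.199
finger_force: 59.6
```

```bash
python3 -m pendant '{"xyz":[[-0.2,0,0],[-0.2,0,0],[-0.1,0,0],[0,0,0],[0,0,0]],"roll":[0,0,0,0,0],"jaw":[1,1,1,1,1]}'
```

```text
clock: 8.27
ee_pos: [495.3, 206.5, 40.2]
ee_rot: [-0.394, -3.115, -0.0]
contact_force: [-4.9, 0.8, -1.3]
finger_gap: 0.198
finger_force: 59.8
```

```bash
python3 -m pendant '{"xyz":[[-0.1,0,0],[-0.1,0,0],[0,0,0],[0,0,0]],"roll":[0,0,0,0],"jaw":[1,1,1,1]}'
```

```text
clock: 8.6
ee_pos: [495.3, 206.4, 39.9]
ee_rot: [-0.392, -3.111, -0.001]
contact_force: [-10.1, 2.8, 1.7]
finger_gap: 0.199
finger_force: 60.1
```

```bash
python3 -m pendant '{"xyz":[[0.15,0,0.08],[0,0,0],[0,0,0],[0,0,0],[0,0,0],[0,0,0],[0,0,0],[0,0,-1],[0,0,-3],[0,0,-4],[0,0,-4],[0,0,-4],[3,-1,-2],[3,-2,0],[2,-2,0],[0,0,0],[0,0,0]],"roll":[0,0,0,0,0,0,0,0,0,0,0,0,0,0,0,0,0],"jaw":[1,1,0.5,0.3,0.2,0,0,0,0,0,0,0,0,0,0,0,0]}'
python3 - <<'E'
from h import *
import pickle
c=shot("wrist");cv2.imwrite("pics/w3.png",c["pixels"][:,:,::-1]);pickle.dump(c,open("w3.pkl","wb"))
E
```

```text
clock: 10.02
ee_pos: [406.5, 177.4, 220.9]
ee_rot: [0.394, 3.115, 0.001]
contact_force: [-0.2, 0.7, 1.2]
finger_gap: 0.999
finger_force: 0.0
```

View pics/w3.png

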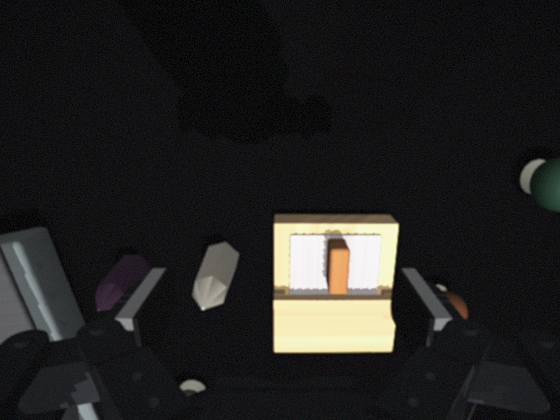

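The blade is in the slot: visible part (289–380, 234–290), ledge (274–397, 222–290). I'll check the numbers.

```bash
python3 - <<'E'
from h import *
import pickle
np.set_printoptions(precision=1,suppress=True)
c=pickle.load(open("w3.pkl","rb"));a=c["pixels"]
h=cv2.cvtColor(a,cv2.COLOR_RGB2HSV)
m=np.zeros(h.shape[:2],np.uint8);m[228:290,280:390]=((h[...,1]<40)&(h[...,2]>140))[228:290,280:390]
P=np.argwhere(m)[:,::-1]
W=onz(c,P,34)-[523.2,200.05,0]
ex=np.array([.968,-.25,0]);ey=np.array([.25,.968,0])
X=W@ex;Y=W@ey;sel=lambda a:np.percentile(a,[0.3,1,99,99.7])
print("rear x",sel(X),"y",sel(Y),"minmax",X.min(),Y.min(),Y.max())
for x in(295,310,365,375):
    r=P[P[:,0]==x][:,1];print(x,r.min())
y=cv2.cvtColor(a,cv2.COLOR_RGB2GRAY);print(y[212:240,280],y[212:240,390])
E
```

```text
rear x [-61.2 -59.2   3.7   4. ] y [-44.9 -44.1  43.6  44.2] minmax -61.22272669809675 -44.95947657677003 52.191315369875205
295 234
310 235
365 228
375 228
[ 13  31  62  79  89  85  83  85  86  87 111 172 224 237 236 236 235 235
 236 236 236 236 236 235 235 237 235 236] [ 12  21  39  70  86  93  95  99  97  98 107 162 223 242 244 244 243 243
 243 244 243 244 244 242 243 243 243 242]
```

```bash
python3 - <<'E'
from h import *
import pickle
np.set_printoptions(precision=1,suppress=True)
c=pickle.load(open("w3.pkl","rb"))
ex=np.array([.968,-.25,0]);ey=np.array([.25,.968,0]);O=[523.2,200.05,0]
L=(onz(c,[(280,222.7),(390,222.8)],30)-O);B=onz(c,[(296,234),(310,234)],34)-O
print("ledge rear x",L@ex,"blade rear x",B@ex)
# knob: dial seen from scene and w1
E
python3 - <<'E'
import cv2
a=cv2.imread("pics/scene0.png")
E
```

```text
ledge rear x [-65.1 -65.1] blade rear x [-55.1 -55.1]
```

The paddle is home (origin x ≈ -0.1 mm, y ≈ 0). Now I'll go and look at the dial from above.

```bash
python3 -m pendant '{"xyz":[[0,0,-2.5],[-1.5,-1.7,-2.5],[-2.2,-2.4,0],[-2.2,-2.4,0],[-2.2,-2.4,0],[-2.2,-2.4,0],[-2.2,-2.4,0],[-2.2,-2.4,0],[-2.2,-2.4,0],[-2.2,-2.4,0],[-2.2,-2.4,0],[-2.2,-2.4,0],[-2.2,-2.4,0],[-2.2,-2.4,0],[0,0,0],[0,0,0],[0,0,0]],"roll":[0,0,0,0,0,0,0,0,0,0,0,0,0,0,0,0,0],"jaw":[0,0,0,0,0,0,0,0,0,0,0,0,0,0,0,0,0]}'
python3 - <<'E'
from h import *
import pickle
c=shot("wrist");cv2.imwrite("pics/w4.png",c["pixels"][:,:,::-1]);pickle.dump(c,open("w4.pkl","wb"))
E
```

```text
clock: 11.48
ee_pos: [601.7, -187.2, 269.0]
ee_rot: [-0.395, -3.116, -0.001]
contact_force: [-0.4, 1.3, 0.4]
finger_gap: 1.0
finger_force: 0.0
```

View pics/w4.png

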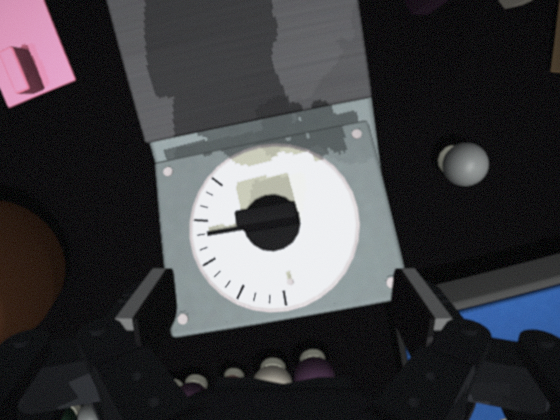

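Dial picture: white dial centred near (275,228), pointer tip at (207,233), zero tick at (285,298), screws at (168,172), (357,133), (390,282) and (182,319). The bar runs from about (235,218) to (298,215).

```bash
python3 - <<'E'
from h import *
import pickle
np.set_printoptions(precision=3,suppress=True)
c=pickle.load(open("w4.pkl","rb"));a=c["pixels"]
h=cv2.cvtColor(a,cv2.COLOR_RGB2HSV)
m=((h[...,1]<40)&(h[...,2]>150)).astype(np.uint8);m[:, :180]=0;m[:,370:]=0;m[:140]=0;m[320:]=0
C=max(cv2.findContours(m,0,2)[0],key=cv2.contourArea)
H=cv2.convexHull(C).reshape(-1,2).astype(float)
el=cv2.fitEllipse(H.astype(np.float32));print(el)
yaw=-0.075;D=onz(c,[el[0]],130)[0]
for it in range(8):
    sx=np.array([np.cos(yaw),np.sin(yaw),0]);v=np.array([-sx[1],sx[0],0]);u=sx*.866+np.array([0,0,.5]);n=np.array([0,0,.866])-sx*.5
    def pl(p,o=0):
        d=rays(c,p);P=D+n*o;return c["C"]+d*(((P-c["C"])@n)/(d@n))[:,None]
    E=pl(H);uv=np.c_[(E-D)@u,(E-D)@v].astype(np.float32)
    (cx,cy),r=cv2.fitEllipse(uv)[:2]; D=D+u*cx+v*cy; D=D+u*((130-D[2])/u[2])*0
    # keep height at 130 by sliding along the ray
    k=(130-c["C"][2])/(D[2]-c["C"][2]);D=c["C"]+(D-c["C"])*k
    S=pl([(168,172),(357,133),(390,282),(182,319)])
    e=(S[1]-S[0])+(S[2]-S[3]); t=(S[2]-S[1])+(S[3]-S[0])
    yaw=np.arctan2(e[1],e[0])-np.pi/2
print("dial",D,"diams",r,"yaw",yaw,"yaw from sides",np.arctan2(t[1],t[0]))
print("screws uv",np.c_[(S-D)@u,(S-D)@v])
P=pl([(207,233),(225,230)],5)-D-n*5;print("pointer theta",np.arctan2(-P@v,P@u),np.linalg.norm(P,axis=1))
Z=pl([(285,298)])-D;print("zero tick",np.arctan2(-Z@v,Z@u))
B=pl([(235,209),(298,202),(299,221),(236,227)],42)-D-n*42;print("bar top uv",np.c_[B@u,B@v])
G=D+n*37;print("grip centre",G)
T=pose({"ee_rot":np.array([-0.395,-3.116,-0.001]),"ee_pos":np.array([601.7,-187.2,269.])})
print("tool y ang",np.arctan2(T[1,1],T[0,1]),"to G in tool",(G-T[:3,3])@T[:3,:3])
np.save("scale.npy",np.r_[D,yaw])
E
```

```text
((288.1067810058594, 233.7387237548828), (179.5187530517578, 268.4792785644531), 76.24930572509766)
dial [ 630.968 -194.4    130.   ] diams (149.91461181640625, 213.40830993652344) yaw -0.05056951841651558 yaw from sides -0.0678779591579283
screws uv [[-69.865 -91.14 ]
 [-70.07   76.394]
 [ 56.132  74.111]
 [ 55.927 -92.634]]
pointer theta [1.705 1.739] [62.225 47.178]
zero tick [0.151]
bar top uv [[-13.617 -28.685]
 [ -9.749  16.521]
 [  3.811  14.712]
 [ -0.527 -29.865]]
grip centre [ 612.491 -193.465  162.042]
tool y ang 1.3186110387774796 to G in tool [-12.091  -3.433 106.947]
```

```bash
python3 - <<'E'
from h import *
import pickle
np.set_printoptions(precision=3,suppress=True)
c=pickle.load(open("w4.pkl","rb"));a=c["pixels"]
h=cv2.cvtColor(a,cv2.COLOR_RGB2HSV)
m=((h[...,1]<20)&(h[...,2]>205)).astype(np.uint8)
m=cv2.morphologyEx(m,cv2.MORPH_OPEN,np.ones((5,5)));m[:,:185]=0;m[:,365:]=0;m[:140]=0;m[315:]=0
C=max(cv2.findContours(m,0,2)[0],key=cv2.contourArea);H=cv2.convexHull(C).reshape(-1,2).astype(float)
H=H[H[:,1]>175]; print("hull",H.min(0),H.max(0),len(H))
yaw=-0.06;D=onz(c,[(275,228)],130)[0]
def run(mode):
    global D,yaw
    for it in range(10):
        sx=np.array([np.cos(yaw),np.sin(yaw),0]);v=np.array([-sx[1],sx[0],0]);u=sx*.866+np.array([0,0,.5]);n=np.array([0,0,.866])-sx*.5
        def pl(p,o=0):
            d=rays(c,p);P=D+n*o;return c["C"]+d*(((P-c["C"])@n)/(d@n))[:,None]
        S=pl([(168,172),(357,133),(390,282),(182,319)])
        e=(S[1]-S[0])+(S[2]-S[3]); yaw=np.arctan2(e[1],e[0])-np.pi/2
        if mode: 
            E=pl(H);uv=np.c_[(E-D)@u,(E-D)@v].astype(np.float32);(cx,cy),r=cv2.fitEllipse(uv)[:2]
        else: cx,cy=((S-D)@u).mean(),((S-D)@v).mean();r=0
        D=D+u*cx+v*cy;D=c["C"]+(D-c["C"])*((130-c["C"][2])/(D[2]-c["C"][2]))
    print("mode",mode,"dial",D,"diams",r,"yaw",yaw);print("screws",((S-D)@u),((S-D)@v))
    P=pl([(207,233),(225,230)],5)-D-n*5;print("pointer theta",np.arctan2(-P@v,P@u),np.linalg.norm(P,axis=1))
    Z=pl([(285,298)])-D;print("zero tick",np.arctan2(-Z@v,Z@u))
    B=pl([(235,209),(298,202),(299,221),(236,227)],42)-D-n*42;print("bar top uv",np.c_[B@u,B@v].tolist())
    G=D+n*37
    T=pose({"ee_rot":np.array([-0.395,-3.116,-0.001]),"ee_pos":np.array([601.7,-187.2,269.])})
    print("G",G,"in tool",(G-T[:3,3])@T[:3,:3])
run(1);run(0)
w=pickle.load(open("w1.pkl","rb"));print("pan w1",onz(w,[(123,154),(373,109)],75))
E
```

```text
hull [191. 178.] [358. 311.] 40
mode 1 dial [ 623.477 -201.616  130.   ] diams (137.13442993164062, 137.75234985351562) yaw -0.050569508550643905
screws [-62.196 -62.398  62.28   62.078] [-82.211  83.301  81.046 -83.687]
pointer theta [1.596 1.597] [53.095 38.117]
zero tick [0.003]
bar top uv [[-6.490223578331049, -20.412202069687606], [-2.676048194691752, 24.15733152665846], [10.693184591495005, 22.37408828934329], [6.4163020242788065, -21.575124650789533]]
G [ 605.    -200.681  162.042] in tool [ -6.638 -12.29  106.946]
mode 0 dial [ 623.396 -201.998  130.   ] diams 0 yaw -0.05056950845345054
screws [-62.13  -62.333  62.333  62.13 ] [-81.814  83.68   81.425 -83.291]
pointer theta [1.596 1.595] [52.701 37.724]
zero tick [-0.003]
bar top uv [[-6.429152988566233, -20.02151994231411], [-2.615444318031611, 24.542559683749513], [10.752152474964587, 22.759534654702197], [6.475793243366998, -21.184300223623264]]
G [ 604.92  -201.063  162.042] in tool [ -6.655 -12.679 106.946]
pan w1 [[ 378.565 -289.631   75.   ]
 [ 391.18   -83.552   75.   ]]
```

```bash
python3 -m pendant '{"xyz":[[-0.8,-1.2,0],[0,0,0],[0,0,0],[0,0,0],[0,0,0],[0,0,0],[0,0,0],[0,0,0],[0,0,0],[0,0,0],[0,0,0],[0,0,0],[0,0,0],[0,0,2.5],[0,0,2.5],[0,0,1.5],[0,0,0],[0,0,0]],"roll":[0,0.116,0.116,0.116,0.116,0.116,0.116,0.116,0.116,0.116,0.116,0.116,0.114,0,0,0,0,0],"jaw":[0.58,0.58,0.58,0.58,0.58,0.58,0.58,0.58,0.58,0.58,0.58,0.58,0.58,0.58,0.58,0.58,0.58,0.58]}' 20
```

```text
clock: 13.03
ee_pos: [605.6, -200.3, 204.5]
ee_rot: [-2.297, -2.141, 0.001]
contact_force: [0.0, -0.3, 1.1]
finger_gap: 0.42
finger_force: 0.0
```

```bash
python3 -m pendant '{"xyz":[[-0.05,0.1,1.5],[0,0,1.5],[0,0,1],[0,0,0.6],[0,0,0.5],[0,0,0],[0,0,0]],"roll":[0,0,0,0,0,0,0],"jaw":[0.58,0.58,0.58,0.58,0.58,0.58,0.58]}'
```

```text
clock: 13.62
ee_pos: [607.3, -201.4, 154.2]
ee_rot: [2.298, 2.141, 0.0]
contact_force: [0.2, -1.2, 0.1]
finger_gap: 0.421
finger_force: 0.0
```

```bash
python3 -m pendant '{"xyz":[[0,0,0],[0,0,0],[0,0,0],[0,0,0],[0,0,0],[0,0,0],[0,0,0],[0,0,0],[0,0,0]],"roll":[-0.1,-0.1,-0.1,-0.1,-0.1,-0.1,-0.1,-0.1,0],"jaw":[0.58,0.58,0.58,0.58,0.58,0.58,0.58,0.58,0.58]}'
```

```text
clock: 14.37
ee_pos: [606.1, -201.3, 154.5]
ee_rot: [-1.28, -2.868, 0.001]
contact_force: [-4.0, 0.5, 2.6]
finger_gap: 0.422
finger_force: 2.1
```

Contact made with gentle forces; finish the turn and then clamp to align the bar.

```bash
python3 -m pendant '{"xyz":[[0,0,0],[0,0,0],[0,0,0],[0,0,0],[0,0,0],[0,0,0],[0,0,0],[0,0,0],[0,0,0]],"roll":[-0.1,-0.1,-0.1,-0.1,-0.1,-0.1,-0.1,-0.09,0],"jaw":[0.58,0.58,0.58,0.58,0.58,0.58,0.58,0.58,0.58]}'
python3 -m pendant '{"xyz":[[0,0,0],[0,0,0],[0,0,0],[0,0,0],[0,0,0]],"roll":[0,0,0,0,0],"jaw":[0.7,0.8,0.9,1,1]}' 30
```

```text
clock: 15.12
ee_pos: [608.0, -202.4, 154.9]
ee_rot: [0.082, 3.138, -0.003]
contact_force: [-0.2, -2.4, 2.1]
finger_gap: 0.422
finger_force: 1.5
clock: 15.53
ee_pos: [609.0, -201.3, 155.6]
ee_rot: [0.086, 3.136, 0.0]
contact_force: [2.5, -0.2, 8.3]
finger_gap: 0.129
finger_force: 32.5
```

```bash
python3 -m pendant '{"xyz":[[0,0,0],[0,0,0],[0,0,0],[0,0,0],[0,0,0]],"roll":[-0.03,-0.03,-0.02,0,0],"jaw":[1,1,1,1,1]}'
python3 -c "
from station import env;s=env.get_state();print(s['wrist_torque'])"
```

```text
clock: 15.95
ee_pos: [609.1, -201.4, 155.7]
ee_rot: [-0.037, 3.137, -0.0]
contact_force: [2.5, -0.9, 8.2]
finger_gap: 0.126
finger_force: 46.1
[ 0.05549312 -0.6782618  -0.96646092]
```

```bash
python3 -m pendant '{"xyz":[[0,0,0],[0,0,0],[0,0,0],[0,0,0],[0,0,-2],[0,0,-3],[0,0,-3],[0,0,-4],[0,0,0],[0,0,0]],"roll":[0,0,0,0,0,0,0,0,0,0],"jaw":[0.5,0.4,0.4,0.4,0.4,0.4,0.4,0,0,0]}'
python3 - <<'E'
from h import *
c=shot("wrist");p=c["pixels"];s=shot("scene")["pixels"]
o=np.hstack([p[100:340,130:430],cv2.resize(s[180:340,120:470],None,fx=1.4,fy=1.5)[:240]])
print(o.shape);cv2.imwrite("pics/f.png",o[:,:,::-1])
import pickle;pickle.dump(c,open("w5.pkl","wb"))
E
```

```text
clock: 16.78
ee_pos: [608.5, -201.8, 276.4]
ee_rot: [-0.044, 3.137, -0.002]
contact_force: [0.3, 0.1, -0.2]
finger_gap: 0.991
finger_force: 0.0
(240, 790, 3)
```

View pics/f.png

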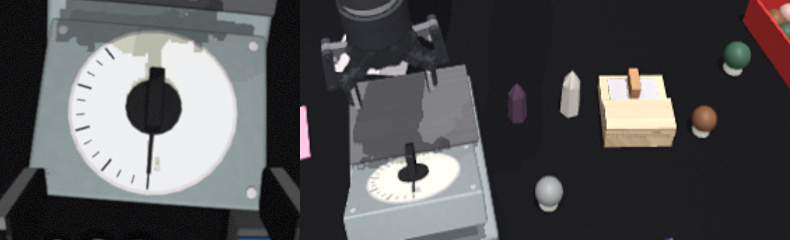

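The pointer lies on the zero tick (crop 149,188, beside the stop pin), and the paddle is in the holder with all stones in place. One numeric check, then hand in.

```bash
python3 - <<'E'
from h import *
import pickle
c=pickle.load(open("w5.pkl","rb"));D=np.array([623.45,-201.8,130]);yaw=-.05057
sx=np.array([np.cos(yaw),np.sin(yaw),0]);v=np.array([-sx[1],sx[0],0]);u=sx*.866+[0,0,.5];n=np.array([0,0,.866])-sx*.5
g=cv2.cvtColor(c["pixels"],cv2.COLOR_RGB2GRAY)
px=[(270+np.argmin(g[r,270:290]),r) for r in range(245,280,5)]
d=rays(c,px);P=c["C"]+d*(((D+5*n-c["C"])@n)/(d@n))[:,None]-D-5*n
e=P[-1]-P[0];t=np.arctan2(-e@v,e@u);print(px,"theta",np.arctan2(-P@v,P@u),"line",t)
if abs(t)<.06 or abs(np.arctan2(-P@v,P@u).mean())<.05: print(env.close_job())
E
```

```text
[(np.int64(280), 245), (np.int64(280), 250), (np.int64(279), 255), (np.int64(279), 260), (np.int64(279), 265), (np.int64(278), 270), (np.int64(278), 275)] theta [ 0.0041587  -0.00435255  0.0089851   0.00162681 -0.00447323  0.00571081
  0.00020982] line -0.005020137613004947
the job is handed in; nothing more can be done
None
```

The paddle is fully home in the holder's slot, about 0.1 mm off in depth; the knob is at its zero stop, within about 0.01 rad by camera; no stones were knocked over; and the job is handed in (no verdict was returned).

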